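# Cover the mug from the spring-fed cover dispenser

### The arm

A 6-joint arm with a two-finger parallel gripper is mounted at the origin on a cart in front of the work surface, level with it; the furniture and walls round the work are solid. World frame = base frame: x ahead of the robot, y to its left, z up, the work surface at z = 0. Lengths are in m, angles in rad, forces in N, time in s.
With the tool pointing down it reaches from about 0.25 to 0.775 m from the base axis. Payload 4 kg.
Tool frame: the origin (TCP) lies between the finger pads; the fingertips stand ctrl.finger_overhang ahead of it and the grasp point (between the pads) lies 6 mm ahead of it (ctrl.finger_overhang is the distance from the TCP to the fingertips, in m); z points along the fingers, y is the line along which they close (so a half turn about z gives the same grasp; the last joint's range is limited). The gripper opens to 85 mm and grips with 20 to 120 N. Pads are 22 mm wide; open, the fingers measure 114 mm over their backs; the gripper's body (76 mm by 85 mm) begins 54 mm behind the grasp point. The pads swing forward as they close: fully open they stand 13 mm farther back than shut.
Start: joints at [1.025, 0.087, 1.371, -0, 1.684, -0.103], TCP at [0.236, 0.497, 0.256] pointing down, gripper open.
Joint ranges: [-3.1, 3.1], [-0.76, 2.03], [0.27, 2.55], [-1.08, 4.22], [0.17, 2.65], [-2.57, 2.57]. Speed limits (rad/s): [2.79, 2.79, 3.14, 3.14, 3.14, 3.14].

### API

Orientations are given as a rotation vector (axis times angle).
In Python, from workcell import ctrl gives the robot as it stands. The module is installed in compiled form; this text tells all that it offers.
- The arm moves only by the tool carry_out, never from a script. Its argument "rows" is a list of rows, each a list of 3 entries, a list of its own where there are three numbers: the finger opening in mm, from 0 to 85.4, then the shift along the tool's x, y, z as a fraction of full scale, then the turn, a rotation vector about the tool's x, y, z as a fraction of full scale. A call has 1 to 20 rows; each row is the pose to reach, as a shift and turn from the pose commanded when the call began, along the tool's axes at that moment; what a row does not reach only later rows make up. Full scale, the value 1, is 0.2 m for a shift and 90 degrees for a turn. A row lasts 1/10 s, in which the tool goes at most 50 mm and 8.59 degrees, less where a joint would pass 70% of its speed; a pose out of reach is approached as far as the arm can. A call with a number of a shift or a turn outside -1 to 1 is refused whole. A call with a gripper value outside its range is refused whole. The fingers move at their own pace and stop on an object; the grip force is fixed at half the most. Time passes only in rows, so rows that repeat a pose let the fingers close. It gives the time, the measured TCP pose, the force, the opening and the grip force at its end, in the units of the state.
- ctrl.read_state(): the state, without advancing time (a new reading comes with each control period).
- ctrl.capture(name): name is "scene" or "top" or "wrist"; returns a dict with "frame" (384x512x3 uint8, blue, green, red), "intrinsics" (3x3 intrinsics, pixels), "xyz" and "attitude" of the camera in the world. Camera axes: x right, y down, z forward; pixel columns grow to the right and rows downward; lengths in m; the calibration is good to about 2 mm. A picture is of the moment at which its call begins. There is no depth.
- ctrl.finish_job(): hands the job in; it is judged then, once.
The state is a dict: "t": time; "joint_positions": joint angles; "joint_velocities": joint speeds; "tau": joint torques, N m; "tcp_pos": TCP position; "tcp_rot": TCP orientation; "wrist_force": force on the tool from outside, world axes, zero at the start; "torque": the same for the moment, N m; "width": opening from 0.0 (shut) to 1.0 (fully open); "grasp_force": force on a finger pad.
Only numpy, scipy, OpenCV 4.12 (cv2) and the standard library are available. Lean on these libraries where they do the work, as an engineer would, in place of code of your own. Each camera call takes 0.05 s, during which the arm holds its last target. There are 200 camera calls.

### The job

Take the top wooden cover out of the leaning spring dispenser, pressing it in as far as it needs to slide out through the exit at the upper end, so that the next cover springs up fully into its place. Then lay the cover level, grip side up, on the mug so that it is centred over the mouth, and let go; leave the mug upright, the other covers in the dispenser and the things around alone.

Things in the scene. Friction and masses are not known exactly. Their poses are not given: they have to be found in the camera images.
- dispenser: fixed steel dispenser, 185 x 150 mm on the ground, 170 mm high. Origin: on the worktop under rest_point; z up. Its box leans 25 deg: slope direction U = (x cos25 + z sin25), stack direction N = (-x sin25 + z cos25), in its own axes; N points out of the stack, up and back to the robot. Three covers lie in it square to U and N, on a spring plate that pushes them along N against two side lips.
- rest_point (a point): 122 mm above the dispenser's origin: centre of the top face of a cover lying fully up against the lips. The lips, 5 mm thick, reach 8 mm over the cover's left and right edges, along U from -60 to +50 mm of here; so a cover can leave only along +U through the exit. Walls give it 4 mm play. It is clear after 120 mm of travel along U; then the next one springs up.
- exit (a point): 58 mm along U from rest_point: middle of the shutter across the upper end (54 to 62 mm along U). Its slot is 25 mm high for the 20 mm thick cover. Above it are two keeper tabs, 32 mm and more either side of the middle, so that the fingers pass between them; below is a sill. The keepers' lower edge is set anew each time, 6 to 15 mm below the lips (toward -N), and is not reported.
- follower (a joint): travel of the spring plate along N in m: 0 with three covers up at the lips, negative as the stack is pressed in (down to -0.024), +0.020 with two covers at the lips. Only pressed in by the keepers' depth, or up to 5 mm more (in all 6 to 20 mm), will the top cover slide out; too shallow or too deep it butts within 6 mm of travel. Sliding takes up to about 15 N, a blocked cover more: feel it out.
- cover_1: top cover, to be taken: square, wooden, 104 x 104 x 20 mm, 110 g, flat. Its top has two blind pockets 15 mm deep, each from 8 to 35 mm off the centre in +x or -x and 40 mm wide in y; the grip bar between them, 16 mm thick in x, is flush with the top. Origin: centre of underside; z out of the top. Starts with x along U, z along N; the spring pushes it with 7 N, and 0.13 N more per mm.
- cover_2: the next cover, the same as cover_1 and directly below it. It rises 20 mm along N when cover_1 has left.
- cover_3: the lowest cover, the same again.
- mug: loose spotted white mug, 91 mm high, 82 mm across, with a handle on its -y side. Origin: on its underside, 17 mm off the cup's axis toward the handle; z up.
- mug_mouth (a point): centre of the mug's mouth at the height of the rim, 91 mm above the worktop.
- apple: bystander: red apple, 80 mm, origin at the underside.
- honey: bystander: glass jar of honey with a grey lid, 71 mm across, 110 mm high, origin at the underside.
- lemon: bystander: lemon, 72 mm, origin at the underside.
- spice: bystander: spice jar with a black cap, 41 mm across, 105 mm high, origin at the underside.
Not all that is in view belongs to the job. Leave any purple look-alike of the cover_1 alone.

How it is judged:
On the way:
1. the top cover is out of the dispenser and the next one has sprung up into its place (distance between cover_1 and rest_point above 0.11 m and x of cover_2 in the frame of dispenser between 0.0012 and 0.0132 m and z of cover_2 in the frame of dispenser between 0.097 and 0.109 m and y of cover_2 in the frame of dispenser between -0.006 and 0.006 m), for 0.2 s.
At the end, for the whole second after the job is handed in: cover_1 lies grip side up and level (4 deg) on the rim of the upright mug, centred within 13 mm of the mouth, released and at rest; cover_2 lies against the lips in its old place and cover_3 directly below (each within 6 mm) (horizontal distance between cover_1 and mug_mouth below 0.013 m and z of cover_1 in the frame of mug between 0.086 and 0.096 m and angle between cover_1's own z axis and vertical below 0.07 rad and angle between mug's own z axis and vertical below 0.05 rad and height (world z) of mug below 0.006 m and linear speed of each of cover_1, mug below 0.02 m/s and x of cover_2 in the frame of dispenser between 0.0012 and 0.0132 m and z of cover_2 in the frame of dispenser between 0.097 and 0.109 m and y of cover_2 in the frame of dispenser between -0.006 and 0.006 m and x of cover_3 in the frame of dispenser between 0.0097 and 0.0217 m and z of cover_3 in the frame of dispenser between 0.0788 and 0.0908 m and y of cover_3 in the frame of dispenser between -0.006 and 0.006 m); the robot touches nothing.
It fails at once if a bystander (apple, honey jar, lemon, spice jar) is moved by more than 30 mm (distance of any of apple, honey, lemon, spice from where it was at the start of the episode above 0.03 m).
It fails at once if the mug is tipped by more than 20 deg (angle between mug's own z axis and vertical above 0.35 rad).
It also fails if it takes over 51 s, if anything falls off the work surface, if the arm or the gripper's body presses on something with over 40 N, if the wrist force passes 120 N, or if a joint passes its speed limit or range.

## Working session

There is one attempt and no reset: what is moved stays moved. The work goes in short steps, Python scripts to look and compute and a tool call to move; the robot and the scene stay as the last step left them, time stands still between calls to the robot, and variables do not carry over. Pictures are saved under pics/ and viewed, at most 12 in all, crops included, and the job is handed in when it is done.

Besides the shell and the picture viewer there is one more tool, called after ">>>" by a JSON object that holds its "name" and its "arguments", one argument or row to a line. carry_out: Moves the arm, as the interface text tells. Shift numbers are shares of 0.2 m and turn numbers shares of 90 degrees, none past 1 either way. Its arguments: {"type":"object","properties":{"rows":{"type":"array","items":{"type":"array"}}},"required":["rows"]}

```bash
mkdir -p pics; cat > h.py <<'E'
import numpy as np, cv2
from scipy.spatial.transform import Rotation as R
from workcell import ctrl
def cam(name):
    c=ctrl.capture(name); a=np.array(c["attitude"],float)
    Rm=a if a.shape==(3,3) else (R.from_rotvec(a).as_matrix() if a.size==3 else R.from_quat(a).as_matrix())
    return c["frame"],np.array(c["intrinsics"]),np.array(c["xyz"]),Rm
def ray(c,uv):
    d=c[3]@np.linalg.inv(c[1])@np.array([uv[0],uv[1],1.]); return d/np.linalg.norm(d)
def onz(c,uv,z):
    d=ray(c,uv); return c[2]+d*(z-c[2][2])/d[2]
def proj(c,p):
    q=c[1]@(c[3].T@(np.array(p)-c[2])); return q[:2]/q[2]
def tri(cs,uvs):
    A=np.zeros((3,3));b=np.zeros(3)
    for c,uv in zip(cs,uvs):
        d=ray(c,uv);P=np.eye(3)-np.outer(d,d);A+=P;b+=P@c[2]
    p=np.linalg.solve(A,b)
    return p,[np.linalg.norm(proj(c,p)-uv) for c,uv in zip(cs,uvs)]
E
python3 - <<'E'
from h import *
s=ctrl.read_state();print(s, ctrl.finger_overhang)
c=ctrl.capture("top");print(c["attitude"])
import pickle
cs={n:cam(n) for n in("scene","top","wrist")}
pickle.dump(cs,open("c0.pkl","wb"))
for n in cs: print(n,cs[n][1:]); 
cv2.imwrite("pics/a.png",cv2.resize(cs["top"][0],(800,600)))
cv2.imwrite("pics/b.png",cv2.resize(cs["scene"][0],(800,600)))
E
```

```text
{'t': 0.0, 'joint_positions': array([ 1.02493057e+00,  8.80050659e-02,  1.37229245e+00,  1.10011464e-05,
        1.68361075e+00, -1.03085548e-01]), 'joint_velocities': array([ 0.00022434,  0.0012264 , -0.00106232, -0.00044642,  0.00109391,
       -0.00098512]), 'tau': array([-1.02323960e-03, -3.51859546e+01, -3.13273323e+01, -5.21149959e-04,
        1.08968077e-02, -4.85801159e-07]), 'tcp_pos': array([0.23540754, 0.49657492, 0.25509233]), 'tcp_rot': array([-0.68968313, -3.06418451,  0.00344125]), 'wrist_force': array([ 0.13415854, -0.35054112,  0.96440579]), 'torque': array([-0.00622676, -0.01723482, -0.02016935]), 'grasp_force': 0.0, 'width': 0.9977785360830281} 0.025
[-2.15736096  2.21595982 -0.08602958]
scene (array([[402.50579267,   0.        , 262.5574686 ],
       [  0.        , 402.50579267, 194.77752549],
       [  0.        ,   0.        ,   1.        ]]), array([0.15110122, 1.05712405, 0.69782132]), array([[-0.86760585, -0.27972358,  0.41111411],
       [-0.49662188,  0.4458157 , -0.74472483],
       [ 0.02503597, -0.85029588, -0.52570915]]))
top (array([[357.40261188,   0.        , 258.16319579],
       [  0.        , 357.40261188, 194.77506978],
       [  0.        ,   0.        ,   1.        ]]), array([0.48394651, 0.24452322, 1.42061283]), array([[-0.02696128, -0.99697342,  0.0729184 ],
       [-0.99962592,  0.02655387, -0.00655111],
       [ 0.00459502, -0.07306774, -0.99731639]]))
wrist (array([[270.96353305,   0.        , 253.2237367 ],
       [  0.        , 270.96353305, 192.75965582],
       [  0.        ,   0.        ,   1.        ]]), array([0.16545316, 0.52916359, 0.37257508]), array([[ 0.42896416,  0.8607928 ,  0.27390782],
       [ 0.90331866, -0.40800596, -0.13246331],
       [-0.00226744,  0.30424806, -0.95259014]]))
```

View pics/a.png

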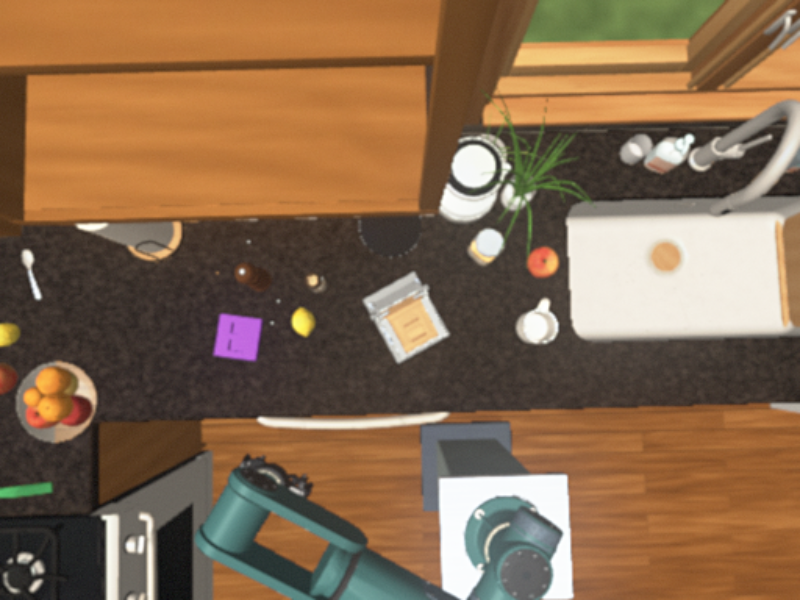

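View pics/b.png

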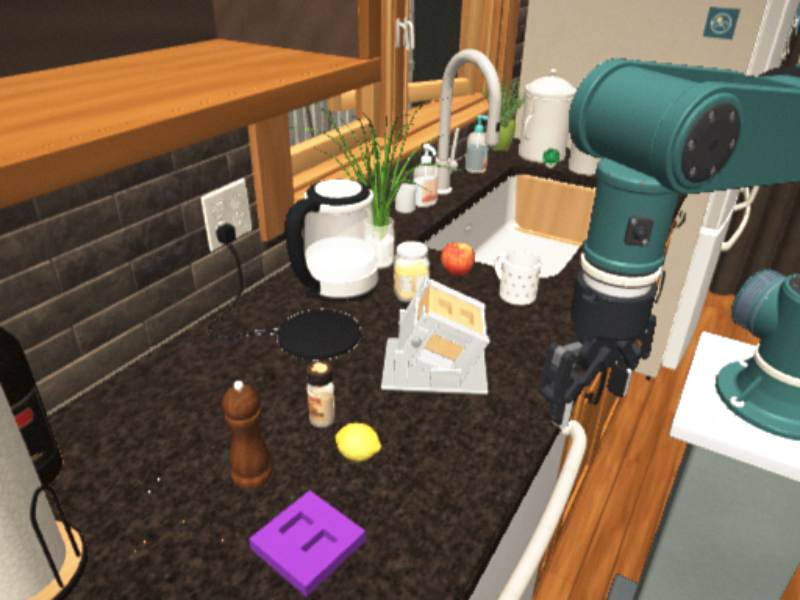

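The top view shows the dispenser at about (405,318), the mug at (537,325) with its handle up, the honey at (487,245), the apple at (543,262), the lemon at (303,320) and the spice jar at (316,283), all in px of the 800-wide picture. The scene view agrees, and the purple decoy lies well to the left. Next I zoom in on the dispenser.

```bash
python3 - <<'E'
from h import *
import pickle
cs=pickle.load(open("c0.pkl","rb"))
t=cs["top"][0][165:245,225:365]; s=cs["scene"][0][150:260,235:360]
a=cv2.resize(t,None,fx=5.5,fy=5.5,interpolation=cv2.INTER_CUBIC)[:, :]; 
b=cv2.resize(s,None,fx=5,fy=5,interpolation=cv2.INTER_CUBIC)
cv2.imwrite("pics/c.png",a); cv2.imwrite("pics/d.png",b)
E
```

```text
(no output)
```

View pics/c.png

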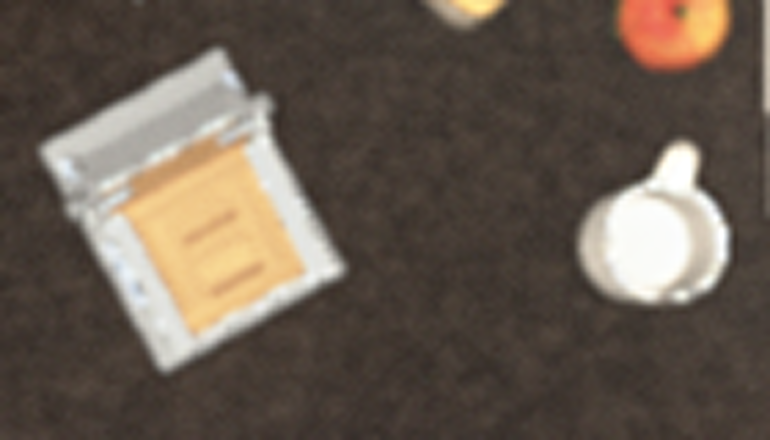

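View pics/d.png

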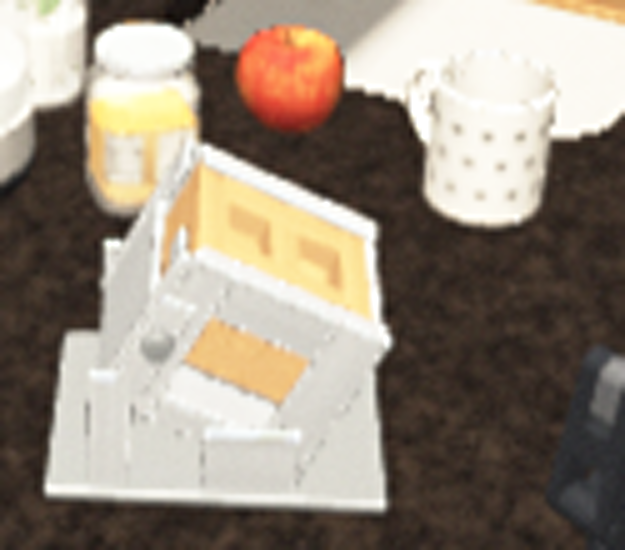

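The crops show the exit at the far end, up-left in the top view. The pockets are centred near (224,254) in the top crop and (286,244) in the scene crop. The mug mouth is near (655,242) in the top crop. I get rough positions from these, then bring the wrist camera over.

```bash
cat >> h.py <<'E'
def tool():
    s=ctrl.read_state(); return np.array(s["tcp_pos"]),R.from_rotvec(s["tcp_rot"]).as_matrix()
def axes(yaw,up=1):
    b=np.radians(25);cx=np.array([np.cos(yaw),np.sin(yaw),0]);z=np.array([0,0,1.])
    return cx*np.cos(b)+z*np.sin(b), -cx*np.sin(b)+z*np.cos(b)
def move(p,Rt):
    p0,R0=tool()
    sh=R0.T@(p-p0)/0.2; tu=R.from_matrix(R0.T@Rt).as_rotvec()/(np.pi/2)
    return np.round(sh,3),np.round(tu,3)
E
python3 - <<'E'
from h import *
import pickle
cs=pickle.load(open("c0.pkl","rb"));T,S,W=cs["top"],cs["scene"],cs["wrist"]
ct=lambda x,y:np.array([x/5.5+225,y/5.5+165]); st=lambda x,y:np.array([x/5+235,y/5+150])
p,e=tri([T,S],[ct(224,254),st(286,244)]);print("rest",p,e)
a=onz(T,ct(237,280),.107);b=onz(T,ct(210,228),.127);d=b-a;print("yaw",np.degrees(np.arctan2(d[1],d[0])))
m,e=tri([T,S],[ct(655,242),st(497,80)]);print("mug",m,e,onz(T,ct(655,242),.091))
for n,uv in dict(honey=(487,245),apple=(543,262),lemon=(303,320),spice=(316,283)).items(): print(n,onz(T,np.array(uv)*.64,.08))
p0,R0=tool();print("tool",R0);print("cam in tool",R0.T@(W[2]-p0),R0.T@W[3])
U,N=axes(np.radians(28.5));Rt=np.c_[np.cross(U,-N),U,-N]
tgt=p+0.15*N-0.02*U
print(tgt,move(tgt,Rt))
# view check
C=R0.T@(W[2]-p0);cc=(0,W[1],tgt+Rt@C,Rt@R0.T@W[3]);print(proj(cc,p),proj(cc,p+.058*U),cc[2])
E
```

```text
rest [0.52193032 0.21155019 0.11931906] [np.float64(1.0230833050677839), np.float64(1.381729203034681)]
yaw 26.891721100567036
mug [ 0.517547   -0.08353103  0.09030851] [np.float64(0.5823533815383919), np.float64(0.6663566799498007)] [ 0.51955283 -0.08261952  0.091     ]
honey [0.72094153 0.02889136 0.08      ]
apple [ 0.67578864 -0.10528728  0.08      ]
lemon [0.55069646 0.47757982 0.08      ]
spice [0.63916065 0.44502301 0.08      ]
tool [[-9.03566449e-01  4.28447434e-01 -6.84776785e-04]
 [ 4.28447966e-01  9.03565686e-01 -1.17958747e-03]
 [ 1.13349581e-04 -1.35922688e-03 -9.99999070e-01]]
cam in tool [ 0.07723368 -0.00087923 -0.11699946] [[-5.72838392e-04 -9.52558336e-01 -3.04355530e-01]
 [ 9.99999424e-01 -2.69261345e-04 -1.03941244e-03]
 [ 9.08149802e-04 -3.04355950e-01  9.52557941e-01]]
[0.45029012 0.17265273 0.24681286] (array([-1.664, -1.004,  0.045]), array([-0.269, -0.087,  0.395]))
[273.86750915 185.25067773] [330.45338276 185.23381275] [0.36928302 0.21655314 0.35247881]
```

>>> {"name": "carry_out", "arguments": {
  "rows": [
    [60, [-0.2, -0.12, 0], [-0.05, -0.02, 0.08]],
    [60, [-0.4, -0.24, 0], [-0.1, -0.03, 0.16]],
    [60, [-0.6, -0.36, 0], [-0.15, -0.05, 0.24]],
    [60, [-0.8, -0.48, 0], [-0.2, -0.07, 0.32]],
    [60, [-0.9, -0.56, 0.02], [-0.27, -0.087, 0.395]],
    [60, [-0.9, -0.56, 0.02], [-0.27, -0.087, 0.395]],
    [60, [-0.9, -0.56, 0.02], [-0.27, -0.087, 0.395]]
  ]
}}

```text
t: 0.9
tcp_pos: [0.3498, 0.3182, 0.2521]
tcp_rot: [1.467, 2.465, 0.55]
wrist_force: [0.1, -0.1, 0.5]
width: 0.704
grasp_force: 0.0
```

```bash
python3 - <<'E'
from h import *
p=np.array([0.5219,0.2116,0.1193]);U,N=axes(np.radians(28.5));Rt=np.c_[np.cross(U,-N),U,-N]
print(ctrl.read_state()["t"],tool()[0],move(p+.15*N-.02*U,Rt),ctrl.read_state()["joint_positions"])
E
```

```text
0.9 [0.3497771  0.31818303 0.2520716 ] (array([-0.879,  0.075,  0.062]), array([ 0.001, -0.001, -0.   ])) [ 0.66097357 -0.36831512  1.83438292 -0.07104802  1.24329047  0.17187078]
```

>>> {"name": "carry_out", "arguments": {
  "rows": [
    [40, [-0.25, 0.02, 0.02], [0, 0, 0]],
    [40, [-0.5, 0.04, 0.04], [0, 0, 0]],
    [40, [-0.75, 0.07, 0.06], [0, 0, 0]],
    [40, [-0.88, 0.075, 0.06], [0, 0, 0]],
    [40, [-0.88, 0.075, 0.06], [0, 0, 0]],
    [40, [-0.88, 0.075, 0.06], [0, 0, 0]]
  ]
}}

```text
t: 1.5
tcp_pos: [0.4516, 0.1736, 0.2481]
tcp_rot: [1.466, 2.465, 0.551]
wrist_force: [-0.2, -0.3, 0.3]
width: 0.467
grasp_force: 0.0
```

```bash
python3 - <<'E'
from h import *
import pickle
print(ctrl.read_state()["t"],tool()[0])
c=cam("wrist");pickle.dump(c,open("w1.pkl","wb"))
cv2.imwrite("pics/e.png",cv2.resize(c[0],(800,600)))
E
```

```text
1.5 [0.45155493 0.17359104 0.24814981]
```

View pics/e.png

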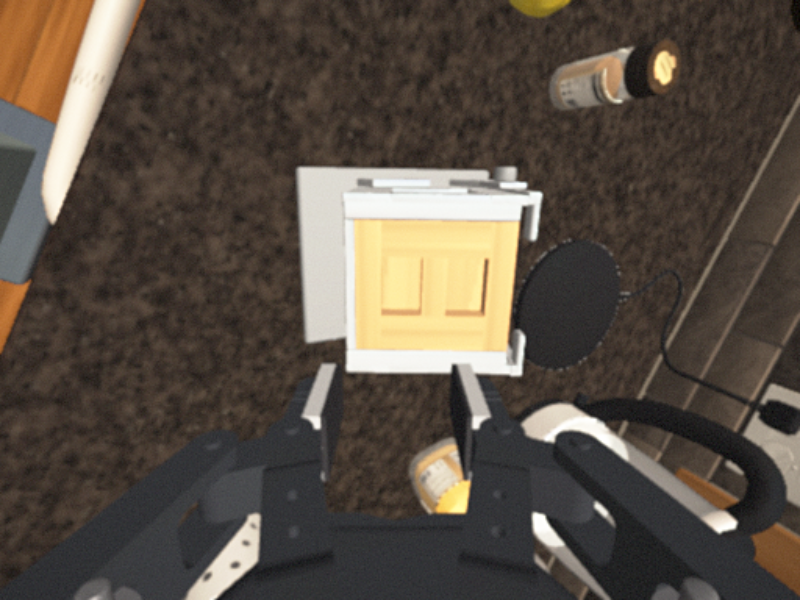

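The wrist view shows the cover squarely aligned, with U pointing right in the image. The pockets span (382..487, 255..315), centred at (434.5,285), and the inner lip edges are at rows 218 and 350. I take a second, offset view and extract the edges by numbers.

>>> {"name": "carry_out", "arguments": {
  "rows": [
    [26, [0, 0.15, 0.1], [0, 0, 0]],
    [26, [0, 0.3, 0.2], [0, 0, 0]],
    [26, [0, 0.3, 0.2], [0, 0, 0]],
    [26, [0, 0.3, 0.2], [0, 0, 0]]
  ]
}}

```text
t: 1.95
tcp_pos: [0.5127, 0.209, 0.236]
tcp_rot: [1.463, 2.47, 0.549]
wrist_force: [-0.3, -0.6, 0.6]
width: 0.303
grasp_force: 0.0
```

```bash
python3 - <<'E'
from h import *
import pickle
print(ctrl.read_state()["t"],tool()[0])
c=cam("wrist");pickle.dump(c,open("w2.pkl","wb"))
f=cv2.resize(c[0],(800,600),interpolation=cv2.INTER_CUBIC);cv2.imwrite("pics/f.png",f)
from scipy.signal import find_peaks
p=np.array([0.5219,0.2116,0.1193])
for n in("w1.pkl","w2.pkl"):
    k=pickle.load(open(n,"rb"));g=k[0].astype(float)[:,:,0]; q=proj(k,p);print(n,q)
    cx,cy=np.round(q).astype(int)
    for nm,pr,o in(("x",g[cy-8:cy+8,cx-75:cx+75].mean(0),cx-75),("y left pocket",g[cy-75:cy+75,cx-26:cx-14].mean(1),cy-75),("y right",g[cy-75:cy+75,cx+18:cx+30].mean(1),cy-75)):
        d=np.gradient(cv2.GaussianBlur(pr.reshape(1,-1),(5,1),0).ravel());i,_=find_peaks(abs(d),height=3)
        print(nm,[(int(j+o),int(round(d[j]))) for j in i])
E
```

```text
1.95 [0.51267212 0.20901836 0.23599197]
w1.pkl [271.00155164 184.99675962]
x [(221, 13), (227, -28), (243, -5), (246, 5), (267, -9), (270, 6), (308, -26), (311, 22), (328, -32)]
y left pocket [(114, 13), (119, -14), (124, 15), (139, -27), (197, -14), (202, 13), (210, -4), (224, 28), (238, -58)]
y right [(115, -25), (119, 30), (125, 10), (140, -28), (159, -4), (198, -13), (202, 13), (211, -3), (224, 25), (233, -28), (238, -5), (246, -5), (252, -4), (257, -4)]
w2.pkl [207.81040521 199.90927691]
x [(138, 40), (151, 10), (157, -26), (176, -14), (181, 11), (208, -4), (224, -9), (227, 7), (254, -5), (275, 26), (279, -59)]
y left pocket [(129, 18), (148, -26), (213, -14), (219, 12), (228, -3), (244, 28), (260, -59), (265, 3)]
y right [(127, -12), (130, 14), (148, -26), (170, -4), (213, -10), (219, 13), (231, -8), (245, 14), (261, -29)]
```

View pics/f.png

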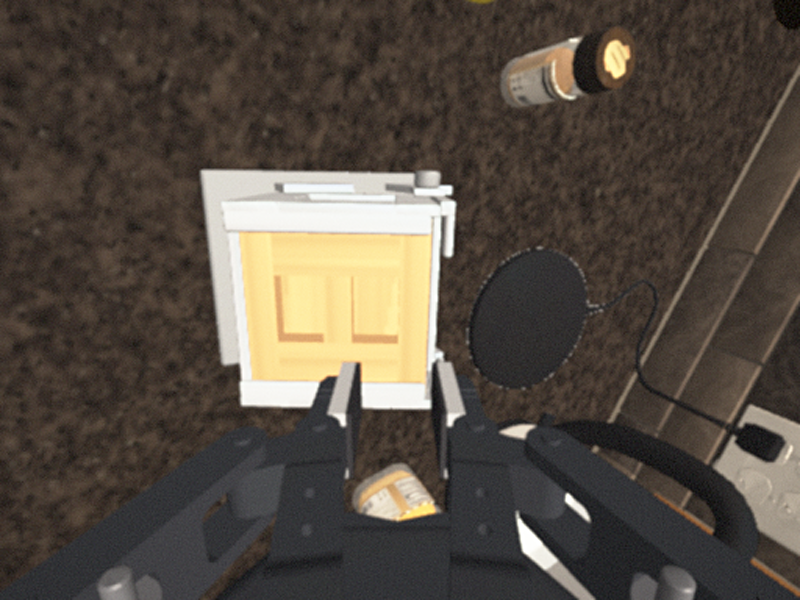

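The second view shows pocket outer edges at about (276..399) and the lower pocket edge at row 342, in 800-px units. The lips look horizontal in the image, so the alignment is good. Now I triangulate.

```bash
python3 - <<'E'
from h import *
import pickle
a=pickle.load(open("w1.pkl","rb"));b=pickle.load(open("w2.pkl","rb"))
L,e1=tri([a,b],[(244.5,183),(176.3,196.6)]);Rr,e2=tri([a,b],[(311.5,183),(254.5,196.6)]);M,e3=tri([a,b],[(278,183),(215.5,196.6)])
d=Rr-L;print(L,Rr,M,e1,e2,e3,np.linalg.norm(d),np.degrees(np.arctan2(d[1],d[0])),np.degrees(np.arcsin(d[2]/np.linalg.norm(d))))
# lip inner edges: upper lip row and lower lip row
A,e=tri([a,b],[(278,139.5),(215.5,148)]);B,e=tri([a,b],[(278,224.5),(215.5,244.5)]);d=A-B;print("lips",A,B,(A+B)/2,np.linalg.norm(d),np.degrees(np.arctan2(d[1],d[0]))-90)
p=M
for yaw in(28.5,):
    U,N=axes(np.radians(yaw));Rt=np.c_[np.cross(U,-N),U,-N]
    p0,R0=tool();print("cur in UVN",[(p0-p)@v for v in (U,np.cross(N,U),N)], "rot err deg",np.degrees(R.from_matrix(R0.T@Rt).as_rotvec()))
# purely plane with normal N through z=.122-based
r=p.copy();r[2]=.122
for c,uv in((a,(278,183)),(b,(215.5,196.6))):
    dd=ray(c,uv);print("onplane z.122:",c[2]+dd*(.122-c[2][2])/dd[2])
E
```

```text
[0.49828251 0.2021643  0.10891773] [0.55410059 0.23183131 0.13620466] [0.52624529 0.21693639 0.1222813 ] [np.float64(0.44337169838609036), np.float64(0.5145373671368084)] [np.float64(0.515476683171437), np.float64(0.5976889375564985)] [np.float64(0.4716589119541605), np.float64(0.5470190523066877)] 0.06885032059936641 27.990410340574464 23.348485625780224
lips [0.51041576 0.25613258 0.11202884] [0.54146113 0.17851123 0.13290048] [0.52593845 0.21732191 0.12246466] 0.08616561803743214 21.799393350339756
cur in UVN [np.float64(0.033753479213231435), np.float64(-0.0008738726520195747), np.float64(0.11043291833782744)] rot err deg [ 0.06369847 -0.18388122  0.12172342]
onplane z.122: [0.52679035 0.216553   0.122     ]
onplane z.122: [0.52604925 0.21730061 0.122     ]
```

>>> {"name": "carry_out", "arguments": {
  "rows": [
    [26, [0.002, -0.09, 0.05], [0, 0, 0]],
    [26, [0.004, -0.17, 0.15], [0, 0, 0]],
    [26, [0.004, -0.17, 0.27], [0, 0, 0]],
    [26, [0.004, -0.17, 0.37], [0, 0, 0]],
    [26, [0.004, -0.17, 0.37], [0, 0, 0]],
    [26, [0.004, -0.17, 0.37], [0, 0, 0]]
  ]
}}

```text
t: 2.6
tcp_pos: [0.5129, 0.2083, 0.1562]
tcp_rot: [1.465, 2.465, 0.551]
wrist_force: [-0.1, 0.4, 0.5]
width: 0.306
grasp_force: 0.0
```

```bash
cat >> h.py <<'E'
REST=np.array([0.5264,0.2169,0.122]);U,N=axes(np.radians(28.3));V=np.cross(N,U)
def rep():
    s=ctrl.read_state();p=np.array(s["tcp_pos"])-REST;f=np.array(s["wrist_force"])
    print("t",round(s["t"],2),"TCP UVN mm",np.round([p@U*1e3,p@V*1e3,p@N*1e3],1),"F UVN",np.round([f@U,f@V,f@N],1),"w",round(s["width"],3),"g",s["grasp_force"],"rot",np.round(np.degrees(R.from_matrix(R.from_rotvec(s["tcp_rot"]).as_matrix().T@np.c_[V,U,-N]).as_rotvec()),2))
E
python3 - <<'E'
from h import *
rep();c=cam("wrist");cv2.imwrite("pics/g.png",cv2.resize(c[0],(800,600)))
E
```

```text
t 2.6 TCP UVN mm [ 0.  -1.2 37.7] F UVN [0.3 0.4 0.4] w 0.306 g 0.0 rot [ 0.16 -0.18  0.2 ]
```

View pics/g.png

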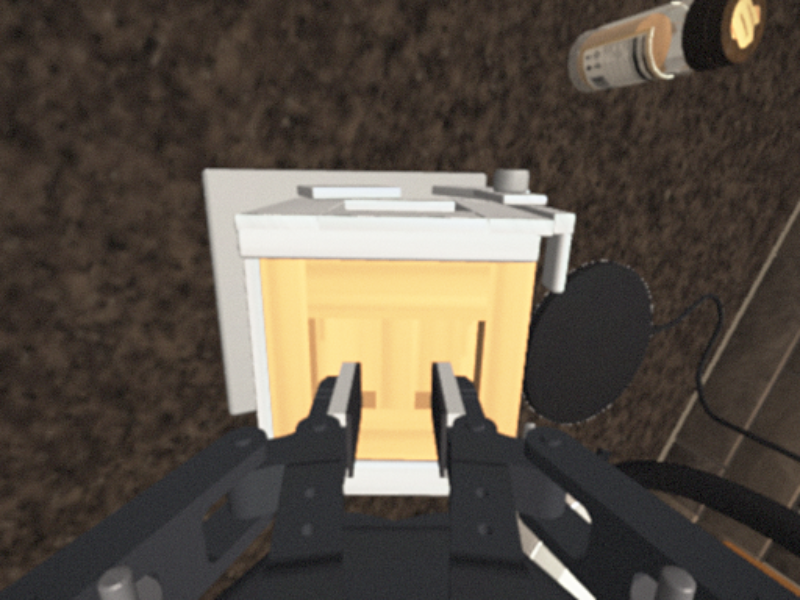

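The fingers sit symmetrically about the bar, with finger centre and pocket centre both near column 396. I descend.

>>> {"name": "carry_out", "arguments": {
  "rows": [
    [26, [0.005, 0, 0.06], [0, 0, 0]],
    [26, [0.005, 0, 0.11], [0, 0, 0]],
    [26, [0.005, 0, 0.12], [0, 0, 0]],
    [26, [0.005, 0, 0.12], [0, 0, 0]]
  ]
}}

```text
t: 3.05
tcp_pos: [0.5216, 0.2138, 0.1325]
tcp_rot: [1.467, 2.466, 0.549]
wrist_force: [0.2, 0.6, 0.5]
width: 0.307
grasp_force: 0.0
```

```bash
python3 -c "from h import *;rep()"
```

```text
t 3.05 TCP UVN mm [-0.7 -0.4 11.9] F UVN [0.6 0.4 0.3] w 0.307 g 0.0 rot [ 0.01 -0.2   0.15]
```

>>> {"name": "carry_out", "arguments": {
  "rows": [
    [26, [0, 0, 0.01], [0, 0, 0]],
    [26, [0, 0, 0.015], [0, 0, 0]],
    [26, [0, 0, 0.015], [0, 0, 0]]
  ]
}}

```text
t: 3.35
tcp_pos: [0.5231, 0.2145, 0.1309]
tcp_rot: [1.467, 2.464, 0.55]
wrist_force: [-1.5, 0.2, 0.4]
width: 0.306
grasp_force: 0.0
```

```bash
python3 -c "from h import *;rep()"
```

```text
t 3.35 TCP UVN mm [ 0.1 -0.6  9.8] F UVN [-0.9  0.9  0.9] w 0.306 g 0.0 rot [ 0.12 -0.17  0.15]
```

>>> {"name": "carry_out", "arguments": {
  "rows": [
    [20, [0, 0, 0], [0, 0, 0]],
    [14, [0, 0, 0], [0, 0, 0]],
    [10, [0, 0, 0], [0, 0, 0]],
    [10, [0, 0, 0], [0, 0, 0]],
    [10, [0, 0, 0], [0, 0, 0]]
  ]
}}

```text
t: 3.85
tcp_pos: [0.523, 0.2144, 0.1313]
tcp_rot: [1.467, 2.464, 0.55]
wrist_force: [-4.3, -2.2, 4.6]
width: 0.164
grasp_force: 59.1
```

```bash
python3 -c "from h import *;rep()"
```

```text
t 3.85 TCP UVN mm [ 0.1 -0.6 10.2] F UVN [-2.4  0.1  6.2] w 0.164 g 59.146841168403625 rot [ 0.11 -0.17  0.15]
```

>>> {"name": "carry_out", "arguments": {
  "rows": [
    [10, [0, 0, 0.02], [0, 0, 0]],
    [10, [0, 0, 0.04], [0, 0, 0]],
    [10, [0, 0, 0.053], [0, 0, 0]],
    [10, [0, 0, 0.053], [0, 0, 0]],
    [10, [0, 0, 0.053], [0, 0, 0]]
  ]
}}

```text
t: 4.35
tcp_pos: [0.527, 0.2165, 0.1218]
tcp_rot: [1.466, 2.464, 0.55]
wrist_force: [-5.6, -3.3, 4.9]
width: 0.168
grasp_force: 59.5
```

```bash
python3 -c "from h import *;rep()"
```

```text
t 4.35 TCP UVN mm [ 0.2 -0.6 -0.3] F UVN [-3.8 -0.2  7.2] w 0.168 g 59.47299420833588 rot [ 0.12 -0.16  0.17]
```

>>> {"name": "carry_out", "arguments": {
  "rows": [
    [10, [0, 0.015, 0], [0, 0, 0]],
    [10, [0, 0.025, 0], [0, 0, 0]],
    [10, [0, 0.035, 0], [0, 0, 0]],
    [10, [0, 0.035, 0], [0, 0, 0]]
  ]
}}

```text
t: 4.75
tcp_pos: [0.5313, 0.2191, 0.1234]
tcp_rot: [1.467, 2.468, 0.546]
wrist_force: [-7.5, -3.3, 4.8]
width: 0.169
grasp_force: 59.5
```

```bash
python3 -c "from h import *;rep()"
```

```text
t 4.75 TCP UVN mm [ 5.4 -0.4 -1. ] F UVN [-5.4  0.6  7.9] w 0.169 g 59.46343660354614 rot [-0.12 -0.19  0.2 ]
```

>>> {"name": "carry_out", "arguments": {
  "rows": [
    [10, [0, 0.01, 0], [0, 0, 0]],
    [10, [0, 0.02, 0], [0, 0, 0]],
    [10, [0, 0.02, 0], [0, 0, 0]]
  ]
}}

```text
t: 5.05
tcp_pos: [0.5344, 0.2208, 0.125]
tcp_rot: [1.467, 2.468, 0.546]
wrist_force: [-6.5, -4.4, 4.7]
width: 0.168
grasp_force: 59.5
```

```bash
python3 -c "from h import *;rep()"
```

```text
t 5.05 TCP UVN mm [ 9.3 -0.3 -1. ] F UVN [-5.1 -0.7  7.6] w 0.168 g 59.46381390094757 rot [-0.13 -0.2   0.19]
```

>>> {"name": "carry_out", "arguments": {
  "rows": [
    [10, [0, 0.05, 0], [0, 0, 0]],
    [10, [0, 0.1, 0], [0, 0, 0]],
    [10, [0, 0.15, 0], [0, 0, 0]],
    [10, [0, 0.2, 0], [0, 0, 0]],
    [10, [0, 0.25, 0], [0, 0, 0]],
    [10, [0, 0.25, 0], [0, 0, 0]]
  ]
}}

```text
t: 5.65
tcp_pos: [0.5752, 0.2429, 0.147]
tcp_rot: [1.467, 2.467, 0.547]
wrist_force: [-6.3, -1.8, 4.0]
width: 0.169
grasp_force: 59.6
```

```bash
python3 -c "from h import *;rep()"
```

```text
t 5.65 TCP UVN mm [60.6 -0.2 -0.7] F UVN [-4.1  1.5  6.3] w 0.169 g 59.577927589416504 rot [-0.04 -0.19  0.2 ]
```

>>> {"name": "carry_out", "arguments": {
  "rows": [
    [10, [0, 0.05, 0], [0, 0, 0]],
    [10, [0, 0.1, 0], [0, 0, 0]],
    [10, [0, 0.15, 0], [0, 0, 0]],
    [10, [0, 0.2, 0], [0, 0, 0]],
    [10, [0, 0.25, 0], [0, 0, 0]],
    [10, [0, 0.3, 0], [0, 0, 0]],
    [10, [0, 0.35, 0], [0, 0, 0]],
    [10, [0, 0.4, 0], [0, 0, 0]],
    [10, [0, 0.44, 0], [0, 0, 0]],
    [10, [0, 0.44, 0], [0, 0, 0]]
  ]
}}

```text
t: 6.65
tcp_pos: [0.6468, 0.2815, 0.1854]
tcp_rot: [1.465, 2.463, 0.552]
wrist_force: [-0.1, -0.8, -0.9]
width: 0.17
grasp_force: 58.9
```

```bash
python3 - <<'E'
from h import *
rep();print(ctrl.read_state()["joint_positions"])
c=cam("scene");cv2.imwrite("pics/h.png",cv2.resize(c[0][100:292,200:456],(800,600),interpolation=cv2.INTER_CUBIC))
E
```

```text
t 6.65 TCP UVN mm [150.7  -0.2  -0.3] F UVN [-0.8 -0.7 -0.6] w 0.17 g 58.85723948478699 rot [ 0.22 -0.16  0.17]
[ 0.29258474  0.18917676  1.45474616  0.10055614  1.06791524 -0.23417888]
```

View pics/h.png

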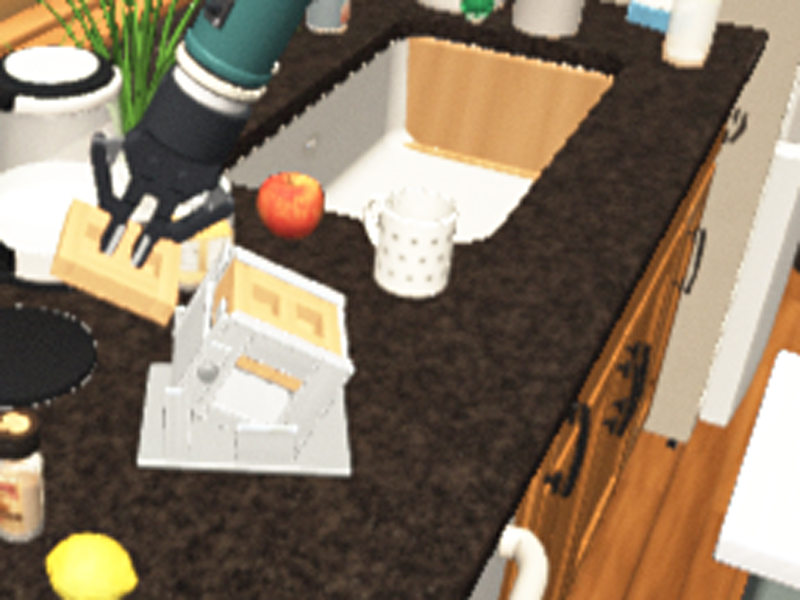

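Cover_1 hangs in the gripper at (130,260), and cover_2 has sprung up flush at (275,305). I lift, then go to a viewing pose past the mug with the tool pointing down.

```bash
python3 - <<'E'
from h import *
p0,R0=tool();Rd=np.c_[[0,1,0],[1,0,0],[0,0,-1]]
for p in([.63,.25,.30],[.56,.17,.30]): print(move(np.array(p),Rd))
E
```

```text
(array([-0.098,  0.113, -0.583]), array([ 0.273, -0.07 ,  0.312]))
(array([-0.282, -0.338, -0.795]), array([ 0.273, -0.07 ,  0.312]))
```

>>> {"name": "carry_out", "arguments": {
  "rows": [
    [10, [-0.02, 0.05, -0.15], [0, 0, 0]],
    [10, [-0.05, 0.08, -0.3], [0, 0, 0]],
    [10, [-0.08, 0.1, -0.45], [0, 0, 0]],
    [10, [-0.1, 0.1, -0.58], [0.05, -0.01, 0.06]],
    [10, [-0.16, 0, -0.65], [0.11, -0.03, 0.12]],
    [10, [-0.2, -0.12, -0.7], [0.16, -0.04, 0.18]],
    [10, [-0.25, -0.24, -0.75], [0.21, -0.055, 0.24]],
    [10, [-0.28, -0.34, -0.795], [0.273, -0.07, 0.312]],
    [10, [-0.28, -0.34, -0.795], [0.273, -0.07, 0.312]],
    [10, [-0.28, -0.34, -0.795], [0.273, -0.07, 0.312]]
  ]
}}

```text
t: 7.7
tcp_pos: [0.5596, 0.1702, 0.2992]
tcp_rot: [-2.22, -2.223, -0.004]
wrist_force: [0.8, -0.0, -0.4]
width: 0.164
grasp_force: 59.0
```

```bash
python3 - <<'E'
from h import *
p0,R0=tool();Rd=np.c_[[0,1,0],[1,0,0],[0,0,-1]]
print(p0,R0,ctrl.read_state()["joint_positions"])
print(move(np.array([.52,.005,.29]),Rd))
E
```

```text
[0.55955571 0.17023114 0.29918772] [[-0.00122418  0.99999811  0.00151207]
 [ 0.99999748  0.00122134  0.00188216]
 [ 0.00188031  0.00151437 -0.99999709]] [1.97607157e-01 1.60369123e-01 1.20543347e+00 1.58119548e-03
 1.77393765e+00 1.96704832e-01]
(array([-0.826, -0.199,  0.044]), array([ 0.001, -0.001,  0.001]))
```

>>> {"name": "carry_out", "arguments": {
  "rows": [
    [10, [-0.2, -0.05, 0], [0, 0, 0]],
    [10, [-0.4, -0.1, 0.02], [0, 0, 0]],
    [10, [-0.6, -0.15, 0.04], [0, 0, 0]],
    [10, [-0.8, -0.2, 0.04], [0, 0, 0]],
    [10, [-1, -0.2, 0.06], [0, 0, 0]]
  ]
}}

```text
t: 8.2
tcp_pos: [0.5184, -0.0305, 0.2882]
tcp_rot: [2.217, 2.223, 0.005]
wrist_force: [1.4, 0.3, -1.4]
width: 0.169
grasp_force: 59.0
```

>>> {"name": "carry_out", "arguments": {
  "rows": [
    [10, [-0.2, 0, 0.04], [0, 0, 0]],
    [10, [-0.4, 0, 0.1], [0, 0, 0]],
    [10, [-0.6, 0, 0.14], [0, 0, 0]],
    [10, [-0.65, 0, 0.14], [0, 0, 0]],
    [10, [-0.65, 0, 0.14], [0, 0, 0]],
    [10, [-0.65, 0, 0.14], [0, 0, 0]]
  ]
}}

```text
t: 8.8
tcp_pos: [0.5192, -0.1589, 0.2597]
tcp_rot: [2.22, 2.222, 0.003]
wrist_force: [0.6, 0.6, -0.8]
width: 0.172
grasp_force: 58.9
```

```bash
python3 - <<'E'
from h import *
import pickle
s=ctrl.read_state();print(s["t"],tool()[0])
c=cam("wrist");pickle.dump(c,open("w3.pkl","wb"));print(proj(c,[.5185,-.083,.091]))
cv2.imwrite("pics/i.png",cv2.resize(c[0],(800,600)))
E
```

```text
8.8 [ 0.51921427 -0.1589482   0.25973993]
[252.14355365 107.22979422]
```

View pics/i.png

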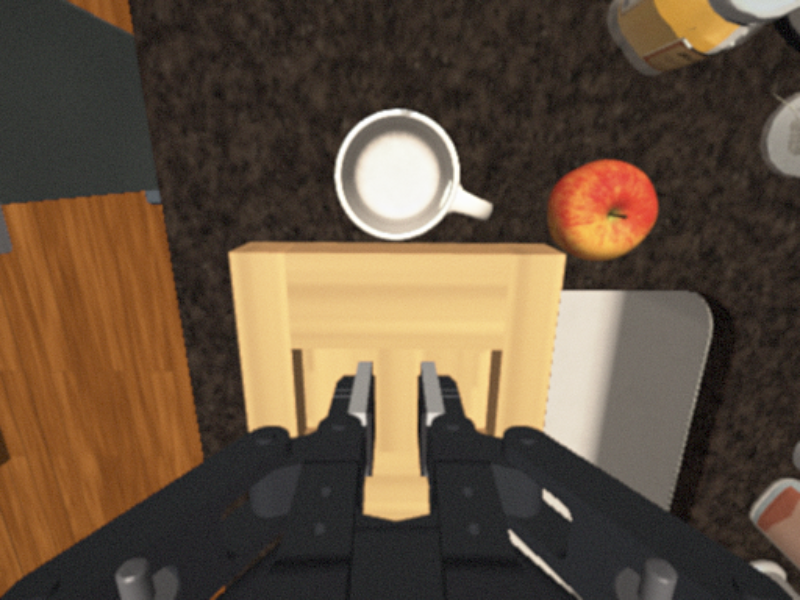

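The mug rim circle is at about (398,174), with the handle to the right at (475,207). The cover is square in the gripper, with its front top edge at about row 252.

```bash
python3 - <<'E'
from h import *
import pickle
c=pickle.load(open("w3.pkl","rb"));t=pickle.load(open("c0.pkl","rb"))["top"]
r=c[0][60:158,200:325];m=((r.min(2)>130)).astype(np.uint8)
n,l,s,_=cv2.connectedComponentsWithStats(m);k=1+np.argmax(s[1:,4])
m=(l==k).astype(np.uint8);ct=max(cv2.findContours(m,cv2.RETR_EXTERNAL,cv2.CHAIN_APPROX_NONE)[0],key=len)
P=ct[:,0,:].astype(float)+[200,60]
X=np.array([onz(c,q,.091) for q in P])[:,:2]; 
o=np.array([.5185,-.083])
for _ in range(15):
    rr=np.linalg.norm(X-o,axis=1);g=abs(rr-np.median(rr))<.0025
    A=np.c_[2*X[g],np.ones(g.sum())];s,*_=np.linalg.lstsq(A,(X[g]**2).sum(1),rcond=None);o=s[:2]
print("mouth at z .091",o,"r",np.sqrt(s[2]+o@o),g.sum(),len(P),proj(c,[*o,.091]))
uv=proj(c,[*o,.091]);print("tri with top/scene",tri([c,t],[uv,np.array([655/5.5+225,242/5.5+165])]))
p0=tool()[0];print("cover front edge mid",onz(c,(254.7,162),p0[2]-.010)-p0)
for u in(230,565): print(onz(c,(u*.64,162),p0[2]-.01)-p0)
E
```

```text
mouth at z .091 [ 0.52017678 -0.08856803] r 0.04018880997282886 219 266 [253.80374146 112.99468211]
tri with top/scene (array([ 0.52025953, -0.08916212,  0.06441107]), [np.float64(0.004846754488924654), np.float64(0.001415823243995195)])
cover front edge mid [ 0.00091063  0.05127703 -0.01      ]
[-0.05013704  0.05126841 -0.01      ]
[ 0.05170799  0.0512856  -0.01      ]
```

>>> {"name": "carry_out", "arguments": {
  "rows": [
    [10, [0.18, 0, 0.1], [0, 0, 0]],
    [10, [0.36, 0.002, 0.25], [0, 0, 0]],
    [10, [0.36, 0.002, 0.4], [0, 0, 0]],
    [10, [0.36, 0.002, 0.5], [0, 0, 0]],
    [10, [0.36, 0.002, 0.57], [0, 0, 0]],
    [10, [0.36, 0.002, 0.63], [0, 0, 0]],
    [10, [0.36, 0.002, 0.64], [0, 0, 0]],
    [10, [0.36, 0.002, 0.64], [0, 0, 0]]
  ]
}}

```text
t: 9.65
tcp_pos: [0.5196, -0.0879, 0.1319]
tcp_rot: [2.222, 2.221, 0.001]
wrist_force: [0.4, 0.4, -0.6]
width: 0.17
grasp_force: 59.0
```

```bash
python3 - <<'E'
from h import *
s=ctrl.read_state();p,Rm=tool();print(s["t"],p,np.degrees(np.arccos(-Rm[2,2])),s["wrist_force"])
print(move(np.array([.5197,-.087,.1215]),np.c_[[0,1,0],[1,0,0],[0,0,-1]]))
c=cam("scene");cv2.imwrite("pics/j.png",cv2.resize(c[0][100:244,280:472],(800,600),interpolation=cv2.INTER_CUBIC))
E
```

```text
9.65 [ 0.51955172 -0.08790114  0.13186922] 0.05340766423522397 [ 0.4341987   0.39409633 -0.55618559]
(array([0.004, 0.001, 0.052]), array([ 0., -0., -0.]))
```

View pics/j.png

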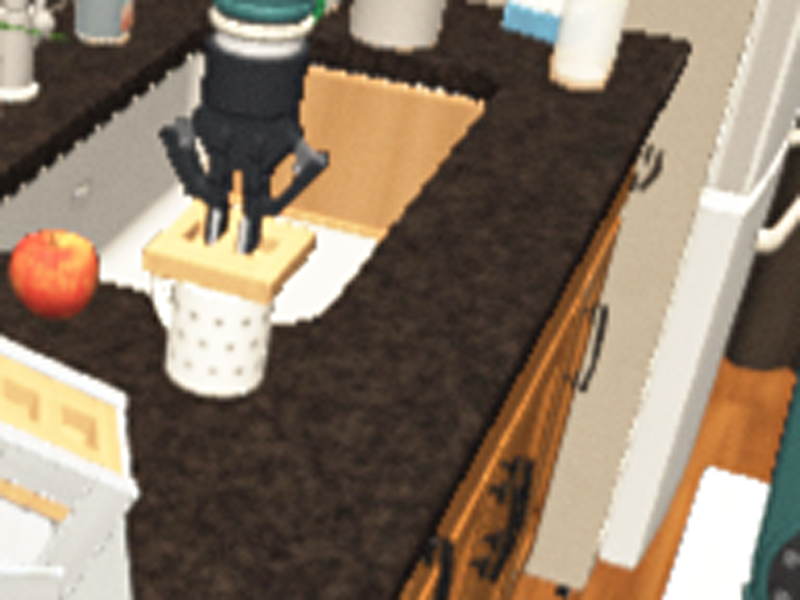

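The cover at (230,255) hovers level just above the mug at (220,340) and looks centred. I lower in small steps to contact.

>>> {"name": "carry_out", "arguments": {
  "rows": [
    [10, [0, 0, 0.02], [0, 0, 0]],
    [10, [0, 0, 0.035], [0, 0, 0]],
    [10, [0, 0, 0.045], [0, 0, 0]],
    [10, [0, 0, 0.045], [0, 0, 0]],
    [10, [0, 0, 0.045], [0, 0, 0]]
  ]
}}

```text
t: 10.2
tcp_pos: [0.5192, -0.0879, 0.1223]
tcp_rot: [-2.222, -2.22, -0.001]
wrist_force: [0.3, -0.8, -1.1]
width: 0.166
grasp_force: 59.0
```

>>> {"name": "carry_out", "arguments": {
  "rows": [
    [10, [0, 0, 0.005], [0, 0, 0]],
    [10, [0, 0, 0.008], [0, 0, 0]],
    [10, [0, 0, 0.008], [0, 0, 0]],
    [10, [0, 0, 0.008], [0, 0, 0]]
  ]
}}

```text
t: 10.6
tcp_pos: [0.5195, -0.088, 0.1216]
tcp_rot: [2.222, 2.22, 0.002]
wrist_force: [-1.1, -0.9, 3.1]
width: 0.167
grasp_force: 59.6
```

>>> {"name": "carry_out", "arguments": {
  "rows": [
    [18, [0, 0, 0], [0, 0, 0]],
    [21, [0, 0, 0], [0, 0, 0]],
    [24, [0, 0, 0], [0, 0, 0]],
    [26, [0, 0, 0], [0, 0, 0]],
    [26, [0, 0, 0], [0, 0, 0]],
    [26, [0, 0, 0], [0, 0, 0]]
  ]
}}

```text
t: 11.2
tcp_pos: [0.5191, -0.0878, 0.1205]
tcp_rot: [-2.221, -2.22, -0.0]
wrist_force: [0.9, 0.3, 0.1]
width: 0.306
grasp_force: 0.0
```

>>> {"name": "carry_out", "arguments": {
  "rows": [
    [26, [0, 0, -0.03], [0, 0, 0]],
    [26, [0, 0, -0.08], [0, 0, 0]],
    [26, [0, 0, -0.15], [0, 0, 0]],
    [26, [0, 0, -0.35], [0, 0, 0]],
    [26, [0, 0, -0.6], [0, 0, 0]],
    [26, [0, 0, -0.6], [0, 0, 0]],
    [26, [0, 0, -0.6], [0, 0, 0]]
  ]
}}

```text
t: 11.9
tcp_pos: [0.5203, -0.0882, 0.2444]
tcp_rot: [2.219, 2.217, 0.006]
wrist_force: [0.3, 0.1, -0.9]
width: 0.304
grasp_force: 0.0
```

```bash
python3 - <<'E'
from h import *
s=ctrl.read_state();print(s["t"],tool()[0],s["wrist_force"])
c=cam("wrist");w=cam("scene")
cv2.imwrite("pics/k.png",np.hstack([c[0][:,100:450],w[0][100:292,200:375].repeat(2,0).repeat(2,1)]))
E
```

```text
11.9 [ 0.52030944 -0.08824473  0.24441122] [ 0.32237791  0.14684049 -0.94896441]
```

View pics/k.png

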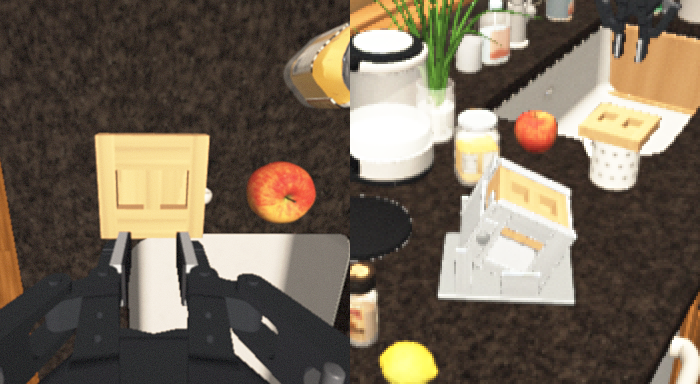

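The cover lies level on the upright mug, with the handle tip showing at (207,196) in the wrist half. Cover_2 is up in the dispenser at (535,185) in the scene half, and the bystanders have not moved. I hand in.

```bash
python3 -c "
from workcell import ctrl
print(ctrl.finish_job())"
```

```text
the job is handed in; nothing more can be done
None
```

The job is handed in at about 12 s: cover_1 was slid out and let go level, grip side up, on the upright mug, cover_2 sprang up into its place, and the bystanders look unmoved; no verdict was returned.

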